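Find the concealed catch, open the breaker hatch and reset the tripped breaker

TASK

One breaker inside the machine's control console has tripped. Feel along the flat green strip in front of the aluminium hatch with a fingertip for the flush catch button and press it fully so that the hatch springs wide open; then push the tripped breaker's button, the one standing proud, fully in with a fingertip. This is all touching and pushing: do not pick up or shift any of the loose things, and finish clear with the hatch left open.

Things in the scene. Friction and masses are not known exactly. Their poses are not given: they have to be found in the camera images.
- console: The dark green control console, 300 deep (x) by 420 wide (y) by 140 mm tall, fixed to the bench. Origin: centre of its underside, z up, +x away from its sloped switch panel (foot x -150, top x -45 mm), which faces the robot. Between two side cheeks (|y| above 85 mm, top z 140 mm) lie the green strip, then the hatch, both tops at z 138 mm.
- strip_mid (a point): Middle of the strip's top face (x -15, z 138 mm in the console's frame, and its axes). Rigid strip 60 (x) by 170 mm (y), with the catch button let in: 37 (x) by 45 mm (y), 1 mm gap round it, a shade lighter, its face 1.5 mm lower. Its centre is on the strip's centre line (x 0 from here), anywhere from y -60 to +60 mm: different every time, to be felt for or seen.
- hatch_hinge (a point): Middle of the hinge line along the hatch's far edge (x 134, z 137 mm in the console's frame); the line runs along y and stays put. The aluminium hatch reaches 117 mm from it towards the strip, is 166 mm wide and 3 mm thick, and lies flush with the strip, with no handle.
- bay (a point): Centre of the floor of the compartment under the hatch (x 75, z 100 mm in the console's frame; 117 by 170 mm, 38 mm deep). A white terminal rail 14 mm high lies along it at x +25 to +41 mm from here. Three breakers stand in a row at x -15, y -50, 0 and +50 mm from here; which one is tripped varies.
- catch (a joint): Travel of the concealed catch button straight down, m: 0 at rest, 0.005 fully pressed. Spring: 2 N to start, 5.6 N fully down; it comes back up when let go. The bolt lets go of the hatch beyond 0.0035.
- hatch (a joint): Angle of the hatch, rad: 0 shut and latched, 1.9 wide open, leaning back beyond upright. Once released a weak spring (about 1 N at its near edge) swings it up and away from the robot in one to two seconds and keeps it open; it waits lightly against a gripper in its way and goes on when that leaves.
- reset_top (a point): Centre of the top face of the tripped breaker's red button, 16 mm across, which moves straight down. It stands 8 mm above its steel collar (22 mm across) on a white stem 19 mm across that shows round it; z 118 mm in the console's frame while tripped, 112 mm when in. The two sound breakers show no white; their buttons stand 2 mm above their collars (z 112 mm) and do not move.
- reset (a joint): Travel of the tripped breaker's button, m: 0 tripped (out), 0.006 reset (fully in). It resists with about 4 N of friction and stays where it is pushed.
- nut: Loose brass hexagon union nut, 30 mm across, 16 mm high, lying on the console's left cheek. Origin: centre of underside.
- knob_cap: Loose black knob, 30 mm across, 18 mm high, on the console's right cheek. Origin: centre of underside.
- screwdriver: Loose red-handled screwdriver lying on the bench to the right of the console.
- wrench: Loose steel wrench lying on the bench to the left.
- mug: Blue mug, 80 mm across, 90 mm tall, on the bench to the right. Origin: centre of underside.
- oil_bottle: Yellow oil bottle, 60 mm across, 160 mm tall, on the bench to the left. Origin: centre of underside.
- tin: Steel tin, 72 mm across, 75 mm tall, on the bench to the left. Origin: centre of underside.

How it is judged:
On the way, in this order (a step that is already met when the one before it is completed fails the run):
1. the catch button is pressed down far enough to free the hatch (3.5 mm or more) (value of joint catch above 0.0035 m), for 0.04 s.
2. the hatch has swung wide open (value of joint hatch above 1.6 rad), for 0.1 s.
3. the tripped breaker's button is pushed in (value of joint reset above 0.005 m), for 0.1 s.
At the end, for the whole second after the job is handed in: The breaker's button is in (at least 5 of its 6 mm), the hatch stands open (beyond 1.6 rad), and the catch button has come back up (less than 1.5 mm down) (value of joint hatch above 1.6 rad and value of joint reset above 0.005 m and value of joint catch below 0.0015 m); the robot touches nothing.
It fails at once if a loose thing is pushed, lifted or carried (more than 25 mm) (distance of any of nut, knob_cap, screwdriver, wrench, mug, oil_bottle, tin from where it was at the start of the episode above 0.025 m).
It also fails if it takes over 51 s, if anything falls off the work surface, if the arm or the gripper's body presses on something with over 40 N, if the wrist force passes 120 N, or if a joint passes its speed limit or range.

ROBOT

A 6-joint arm with a two-finger parallel gripper is mounted at the origin on the work surface. World frame = base frame: x ahead of the robot, y to its left, z up, the work surface at z = 0. Lengths are in m, angles in rad, forces in N, time in s.
With the tool pointing down it reaches from about 0.425 to 0.95 m from the base axis. Payload 3.5 kg.
Tool frame: the origin (TCP) lies on the centre line of the jaws, within the pads' length; the fingertips stand 14 mm ahead of it and the grasp point (between the pads) lies 5 mm behind it (tips_ahead is the distance from the TCP to the fingertips, in m); y points along the fingers, z is the direction in which the jaws open and shut, and the axes are right-handed (so a half turn about y gives the same grasp; the last joint's range is limited). The gripper opens to 85 mm and grips with 20 to 120 N. Pads are 22 mm wide; open, the fingers measure 114 mm over their backs; the gripper's body (76 mm by 85 mm) begins 54 mm behind the grasp point. The pads swing forward as they close: fully open they stand 13 mm farther back than shut.
Start: joints at [1.191, 0.286, 1.577, -0, 1.279, -0.15], TCP at [0.154, 0.657, 0.245] pointing down, gripper open.
Joint ranges: [-2.77, 2.77], [-0.9, 2.22], [0.21, 2.48], [-1.53, 4.67], [0.24, 2.81], [-2.84, 2.84]. Speed limits (rad/s): [2.79, 2.79, 3.14, 3.14, 3.14, 3.14].

INTERFACE

Orientations are given as a unit quaternion [x, y, z, w].
In Python, from plant import get_state, read_camera, sign_off, tips_ahead gives the robot as it stands.
- The arm moves only by the tool send_rows, never from a script. Its argument "plan" is a list of rows, each a list of 2 entries, a list of its own where there are three numbers: the shift along the tool's x, y, z in units of 12 cm (1.0 is 12 cm), then the turn, a rotation vector about the tool's x, y, z in units of 360 degrees (1.0 is 360 degrees). In form: [[[tx, ty, tz], [rx, ry, rz]], ...]. A call has 1 to 12 rows; each row shifts and turns the commanded pose from where the row before left it, along the tool's axes as they then stand; what a row does not reach is not made up. A row lasts 1/10 s, in which the tool goes at most 50 mm and 8.59 degrees, less where a joint would pass 70% of its speed; a pose out of reach is approached as far as the arm can. A call with a number of a shift or a turn outside -1 to 1 is refused whole. A call with a gripper value outside its range is refused whole. "gripper" is the closure, from 0 (fully open) to 1 (shut), set as the call begins (left out, the last holds). The fingers move at their own pace and stop on an object; "grip_force" is the grip in N (left out, the last holds). Time passes only in rows, so rows that do not move let the fingers close. It gives the time, the measured TCP pose, the force and the opening at its end, in the units of the state.
- get_state(): the state, without advancing time (a new reading comes with each control period).
- read_camera(name): name is "scene" or "top"; returns a dict with "img" (480x640x3 uint8, blue, green, red), "fx", "fy", "cx", "cy" (pixels), "world_from_camera" (4x4, takes a point from camera to world coordinates). Camera axes: x right, y down, z forward; pixel columns grow to the right and rows downward; lengths in m; the calibration is good to about 2 mm. A picture is of the moment at which its call begins. There is no depth.
- sign_off(): hands the job in, once; it reports no verdict.
The state is a dict: "time": time; "qpos": joint angles; "dq": joint speeds; "joint_efforts": joint torques, N m; "eef_pos": TCP position; "tcp_rot": TCP orientation; "contact_force": force on the tool from outside, world axes, zero at the start; "wrist_torque": the same for the moment, N m; "opening": opening from 0.0 (shut) to 1.0 (fully open).
Only numpy, scipy, OpenCV 4.12 (cv2) and the standard library are available. Lean on these libraries where they do the work, as an engineer would, in place of code of your own. Each camera call takes 0.05 s, during which the arm holds its last target. There are 200 camera calls.

## Working session

There is one attempt and no reset: what is moved stays moved. The work goes in short steps, Python scripts to look and compute and a tool call to move; the robot and the scene stay as the last step left them, time stands still between calls to the robot, and variables do not carry over. Pictures are saved under pics/ and viewed, about 8 in all and at most 12, crops included, and the job is handed in when it is done.

Besides the shell and the picture viewer there is one more tool, called by a JSON object that holds its "api" and its "payload". send_rows: Moves the arm, as the interface text tells. Its arguments: {"type":"object","properties":{"plan":{"type":"array"},"gripper":{"type":"number"},"grip_force":{"type":"number"}},"required":["plan"]}

```bash
ls; mkdir -p pics; python3 - <<'E'
from plant import get_state, read_camera, tips_ahead
import cv2,pickle
print(get_state()); print(tips_ahead if not callable(tips_ahead) else tips_ahead())
for n in("scene","top"):
    c=read_camera(n); pickle.dump(c,open(n+"0.pkl","wb")); cv2.imwrite(f"pics/{n}0.png",c["img"]); print(n,c["fx"],c["fy"],c["cx"],c["cy"],c["world_from_camera"].round(4).tolist() if hasattr(c["world_from_camera"],"round") else c["world_from_camera"])
E
```

```text
pics
{'time': 0.0, 'qpos': array([ 1.19098137e+00,  2.87207909e-01,  1.57819788e+00,  1.93393249e-05,
        1.27859380e+00, -1.49988008e-01]), 'dq': array([-1.37932462e-03, -1.11988314e-03, -3.70603342e-04, -7.73018438e-04,
        9.38978342e-05,  9.09502757e-04]), 'joint_efforts': array([ 3.80170904e-04, -4.05979049e+01, -2.92629468e+01, -1.04587959e-04,
        5.89477466e-03, -4.08975520e-07]), 'eef_pos': array([0.15349357, 0.65666849, 0.24390767]), 'tcp_rot': array([ 0.70326205, -0.08130841,  0.08085017, -0.70162289]), 'contact_force': array([-0.58771594, -0.80342175,  0.65047923]), 'wrist_torque': array([ 0.03042775,  0.00345068, -0.02385712]), 'opening': 1.00384640656918}
0.014
scene 445.01338121854747 445.01338121854747 316.7699202625871 230.61951905857015 [[0.7854, 0.4028, -0.4699, 1.0487], [0.6188, -0.4926, 0.6119, -0.7033], [0.015, -0.7714, -0.6362, 0.8202], [0.0, 0.0, 0.0, 1.0]]
top 536.3689726727963 536.3689726727963 318.1699950611176 234.10354398456928 [[-0.0102, -0.9896, 0.1436, 0.3364], [-0.9996, 0.0139, 0.0251, -0.0452], [-0.0268, -0.1433, -0.9893, 1.527], [0.0, 0.0, 0.0, 1.0]]
```

View pics/top0.png

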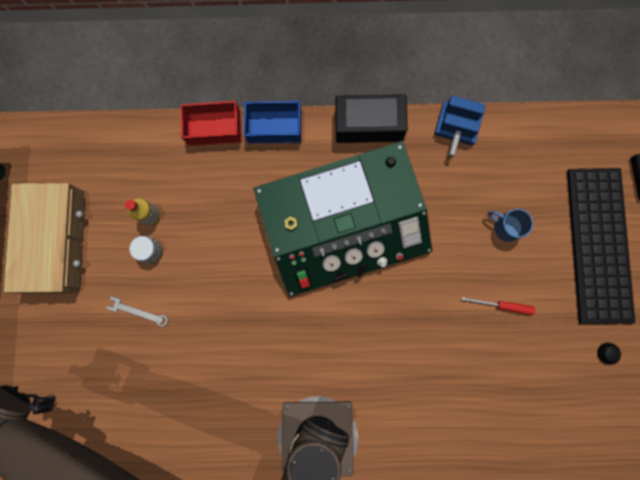

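View pics/scene0.png

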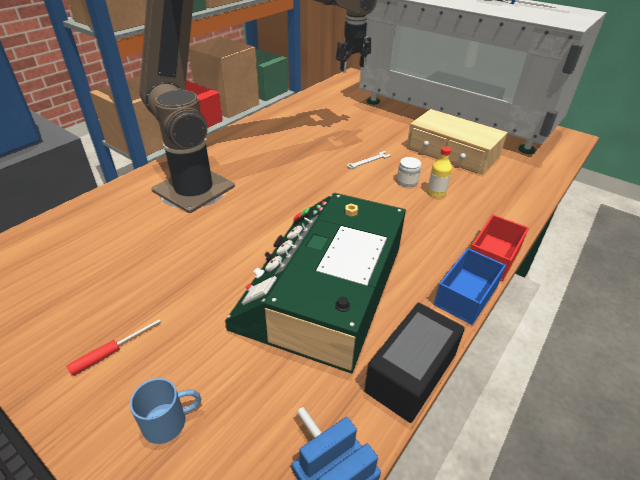

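The top view shows the hatch at about (337,190), with a lighter patch that looks like the catch button at about (344,222). The nut is at (291,223) and the knob at (391,161). In the scene view the button is near (318,242). Next I'll measure the hatch quad and the button in both views.

```bash
cat > h.py <<'E'
import numpy as np,cv2,pickle
def ray(c,u,v,z):
    T=np.array(c["world_from_camera"]); d=T[:3,:3]@np.array([(u-c["cx"])/c["fx"],(v-c["cy"])/c["fy"],1.])
    o=T[:3,3]; return o+d*(z-o[2])/d[2]
def proj(c,p):
    T=np.linalg.inv(np.array(c["world_from_camera"])); q=T[:3,:3]@np.asarray(p)+T[:3,3]
    return np.array([c["fx"]*q[0]/q[2]+c["cx"],c["fy"]*q[1]/q[2]+c["cy"]])
E
python3 - <<'E'
from h import *
for n,roi in(("top",(290,150,90,80)),("scene",(305,215,95,80))):
    c=pickle.load(open(n+"0.pkl","rb")); x,y,w,h=roi; im=c["img"][y:y+h,x:x+w]
    m=(im.min(2)>120).astype(np.uint8); m=cv2.morphologyEx(m,cv2.MORPH_CLOSE,np.ones((5,5)))
    m=cv2.morphologyEx(m,cv2.MORPH_OPEN,np.ones((5,5)))
    k=max(cv2.findContours(m,0,2)[0],key=cv2.contourArea)
    # quad: min-area enclosing polygon
    q=cv2.approxPolyN(k,4).reshape(-1,2)+[x,y]
    P=np.array([ray(c,*p,.138) for p in q]); print(n,q.tolist()); print(P.round(4).tolist(),"sides",np.linalg.norm(P-np.roll(P,-1,0),axis=1).round(4),"ctr",P.mean(0).round(4))
    for i in range(4):
        d=P[(i+1)%4]-P[i]; print(np.degrees(np.arctan2(d[1],d[0])).round(2),end=" ")
    print()
    roi2={"top":(255,150,180,140),"scene":(280,190,130,120)}[n]; a,b,ww,hh=roi2
    s=c["img"][b:b+hh,a:a+ww].astype(float); s=np.clip(s*2.,0,255).astype(np.uint8)
    f=4 if n=="top" else 5
    cv2.imwrite(f"pics/{n}_crop.png",cv2.resize(s,None,fx=f,fy=f,interpolation=cv2.INTER_CUBIC))
E
```

```text
top [[373, 201], [312, 220], [299, 179], [360, 161]]
[[0.6241, -0.1554, 0.138], [0.5757, 0.0058, 0.138], [0.6868, 0.0395, 0.138], [0.7332, -0.1235, 0.138]] sides [0.1683 0.1161 0.1695 0.1137] ctr [ 0.6549 -0.0584  0.138 ]
106.71 16.85 -74.1 -163.73 
scene [[387, 237], [367, 285], [315, 270], [340, 225]]
[[0.6888, 0.0399, 0.138], [0.7379, -0.1215, 0.138], [0.6252, -0.1554, 0.138], [0.5755, 0.0059, 0.138]] sides [0.1686 0.1177 0.1687 0.1183] ctr [ 0.6568 -0.0578  0.138 ]
-73.09 -163.26 107.12 16.67
```

View pics/top_crop.png

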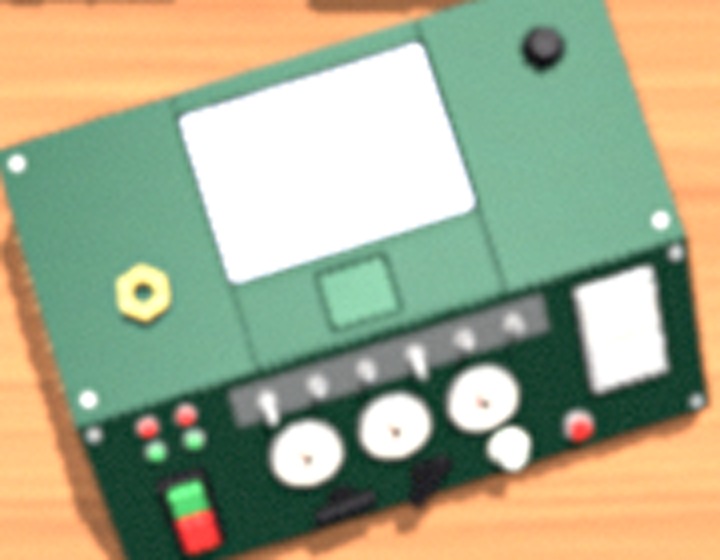

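The button is clearly visible, and both views agree on the hatch to about 2 mm, with sides of 168 x 116 mm at yaw ~16.7°. Now the targets and the moves in tool axes.

```bash
cat >> h.py <<'E'
from scipy.spatial.transform import Rotation as R
YAW=np.radians(16.75); C=np.array([.6558,-.0581]); A=np.array([[np.cos(YAW),-np.sin(YAW)],[np.sin(YAW),np.cos(YAW)]])
def con2w(x,y): return A@(np.array([x,y])-[.0755,0])+C
def w2con(p): return A.T@(np.array(p[:2])-C)+[.0755,0]
E
python3 - <<'E'
from h import *
from plant import get_state
from scipy.ndimage import label
for n,roi in(("top",(325,208,38,28)),("scene",(300,228,30,28))):
    c=pickle.load(open(n+"0.pkl","rb")); x,y,w,h=roi; im=c["img"][y:y+h,x:x+w].astype(int); g=im[...,1]
    s0=proj(c,[*con2w(-15e-3,0),.138]); 
    # button: threshold inside strip quad
    q=np.array([proj(c,[*con2w(a,b),.138]) for a,b in((-.041,-.08),(-.041,.08),(.011,.08),(.011,-.08))])
    M=np.zeros(c["img"].shape[:2],np.uint8); cv2.fillPoly(M,[q.round().astype(int)],1)
    G=c["img"][...,1]; v=G[M>0]; t=cv2.threshold(v.reshape(-1,1),0,255,cv2.THRESH_OTSU)[0]
    B=((G>t)&(M>0)).astype(np.uint8); nn,L,st,ce=cv2.connectedComponentsWithStats(B,connectivity=4); i=1+np.argmax(st[1:,4])
    p=ray(c,*ce[i],.1365); print(n,"t",t,"area",st[i,4],"bbox",st[i,:4],ce[i].round(1),"world",p.round(4),"console",w2con(p).round(4))
s=get_state(); Rm=R.from_quat(s["tcp_rot"]).as_matrix(); print(Rm.round(3))
print("breakers",[con2w(.06,y).round(4).tolist() for y in(-.05,0,.05)],"hinge",con2w(.134,0),"axes x",A[:,0])
E
```

```text
top t 97.0 area 186 bbox [336 215  18  16] [344.2 222.7] world [ 0.5676 -0.0787  0.1365] console [-0.0149  0.0057]
scene t 95.0 area 181 bbox [307 235  20  15] [316.9 242. ] world [ 0.5698 -0.0784  0.1365] console [-0.0127  0.0054]
[[ 0.974 -0.001  0.228]
 [-0.228 -0.002  0.974]
 [-0.    -1.    -0.002]]
breakers [[0.6554, -0.1104], [0.641, -0.0626], [0.6265, -0.0147]] hinge [ 0.71181792 -0.04124052] axes x [0.95757136 0.28819627]
```

{"api": "send_rows", "payload": {"plan": [[[0,-0.2,0],[0,-0.0208,0]],[[0,-0.2,0],[0,-0.0208,0]],[[0,-0.2,0],[0,-0.0208,0]],[[0,-0.2,0],[0,-0.0208,0]],[[0.386,0,-0.25],[0,0,0]],[[0.386,0,-0.25],[0,0,0]],[[0.386,0,-0.25],[0,0,0]],[[0.386,0,-0.25],[0,0,0]],[[0,0,-0.3],[0,0,0]],[[0,0,-0.3],[0,0,0]],[[0,0,-0.3],[0,0,0]],[[0,0,-0.3],[0,0,0]]], "gripper": 1}}

```text
time: 1.3
eef_pos: [0.3876, 0.4622, 0.3405]
tcp_rot: [0.7, 0.103, -0.104, -0.699]
contact_force: [0.0, 0.0, -0.0]
opening: 0.001
```

{"api": "send_rows", "payload": {"plan": [[[0,0,-0.3],[0,0,0]],[[0,0,-0.3],[0,0,0]],[[0,0,-0.3],[0,0,0]],[[0,0,-0.3],[0,0,0]],[[0,0,-0.3],[0,0,0]],[[0,0,-0.3],[0,0,0]],[[0,0,-0.3],[0,0,0]],[[0,0,-0.3],[0,0,0]],[[0,0,-0.3],[0,0,0]],[[0,0,-0.3],[0,0,0]],[[0,0,0],[0,0,0]],[[0,0,0],[0,0,0]]]}}

```text
time: 2.5
eef_pos: [0.4913, 0.1187, 0.3408]
tcp_rot: [-0.699, -0.102, 0.103, 0.7]
contact_force: [-0.0, 0.2, -0.4]
opening: -0.0
```

```bash
cat > go.py <<'E'
import sys
from h import *
from plant import get_state
from plant import tips_ahead
x,y=map(float,sys.argv[1:3]); s=get_state(); Rm=R.from_quat(s["tcp_rot"]).as_matrix(); p=np.array(s["eef_pos"])
d=np.r_[con2w(x,y)-p[:2],0]; print("t",s["time"],"p",p.round(4),"con",w2con(p).round(4),"F",s["contact_force"].round(2),"open",round(s["opening"],3),"tips",tips_ahead)
print("units tool xyz",(Rm.T@d/.12).round(4),"yaw",np.degrees(np.arctan2(Rm[1,0],Rm[0,0])).round(2),"y-axis",Rm[:,1].round(4),"q",np.round(s["qpos"],2))
E
python3 go.py -.015 .0055
```

```text
t 2.5 p [0.4913 0.1187 0.3408] con [-0.0311  0.2167] F [-0.    0.21 -0.37] open -0.0 tips 0.014
units tool xyz [ 1.3640e-01 -1.6000e-03 -1.7599e+00] yaw 16.68 y-axis [-1.1e-03  5.0e-04 -1.0e+00] q [ 0.04 -0.15  1.87  0.    1.43 -1.83]
```

{"api": "send_rows", "payload": {"plan": [[[0.0227,0,-0.293],[0,0,0]],[[0.0227,0,-0.293],[0,0,0]],[[0.0227,0,-0.293],[0,0,0]],[[0.0227,0,-0.293],[0,0,0]],[[0.0227,0,-0.293],[0,0,0]],[[0.0227,0,-0.295],[0,0,0]],[[0,0.26,0],[0,0,0]],[[0,0.26,0],[0,0,0]],[[0,0.26,0],[0,0,0]],[[0,0.26,0],[0,0,0]],[[0,0.26,0],[0,0,0]],[[0,0,0],[0,0,0]]]}}

```text
time: 3.7
eef_pos: [0.5648, -0.0757, 0.1796]
tcp_rot: [-0.698, -0.1, 0.107, 0.701]
contact_force: [-0.4, 0.8, -0.8]
opening: 0.004
```

```bash
python3 go.py -.015 .0055; python3 - <<'E'
from plant import read_camera
import cv2
c=read_camera("scene"); cv2.imwrite("pics/s1.png",cv2.resize(c["img"][100:340,180:460],None,fx=2.5,fy=2.5,interpolation=2))
E
```

```text
t 3.7 p [ 0.5648 -0.0757  0.1796] con [-0.0167  0.0094] F [-0.39  0.81 -0.76] open 0.004 tips 0.014
units tool xyz [ 0.0141 -0.0003 -0.0322] yaw 16.9 y-axis [-0.0107  0.0038 -0.9999] q [-0.31  0.13  1.89  0.    1.14 -2.18]
```

View pics/s1.png

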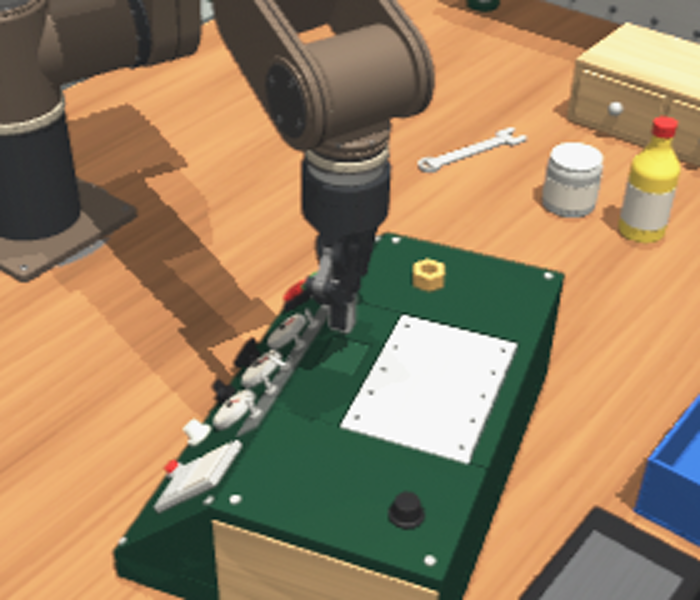

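The fingertips hover just above the button, around (340,340) in the crop. I'll correct the small offset, then go down slowly.

{"api": "send_rows", "payload": {"plan": [[[0.01,0,-0.03],[0,0,0]],[[0,0,0],[0,0,0]],[[0,0.033,0],[0,0,0]],[[0,0.033,0],[0,0,0]],[[0,0.033,0],[0,0,0]],[[0,0.033,0],[0,0,0]],[[0,0,0],[0,0,0]],[[0,0,0],[0,0,0]]]}}

```text
time: 4.55
eef_pos: [0.5701, -0.0815, 0.1692]
tcp_rot: [-0.699, -0.103, 0.103, 0.7]
contact_force: [-0.3, -0.1, 0.9]
opening: 0.004
```

```bash
python3 go.py -.015 .0055
```

```text
t 4.55 p [ 0.5701 -0.0815  0.1692] con [-0.0133  0.0023] F [-0.25 -0.1   0.88] open 0.004 tips 0.014
units tool xyz [-0.014   0.      0.0263] yaw 16.78 y-axis [-6.e-04  2.e-04 -1.e+00] q [-0.32  0.15  1.89 -0.    1.11 -2.18]
```

{"api": "send_rows", "payload": {"plan": [[[-0.014,0,0.026],[0,0,0]],[[0,0.025,0],[0,0,0]],[[0,0.025,0],[0,0,0]],[[0,0.025,0],[0,0,0]],[[0,0,0],[0,0,0]],[[0,0,0],[0,0,0]]]}}

```text
time: 5.15
eef_pos: [0.5676, -0.079, 0.1603]
tcp_rot: [-0.699, -0.103, 0.103, 0.7]
contact_force: [0.7, 0.6, 0.7]
opening: -0.002
```

{"api": "send_rows", "payload": {"plan": [[[0,0.025,0],[0,0,0]],[[0,0.025,0],[0,0,0]],[[0,0,0],[0,0,0]],[[0,0,0],[0,0,0]]]}}

```text
time: 5.55
eef_pos: [0.5676, -0.0789, 0.1543]
tcp_rot: [-0.699, -0.103, 0.103, 0.7]
contact_force: [-1.0, 0.1, -0.1]
opening: -0.001
```

{"api": "send_rows", "payload": {"plan": [[[0,0.02,0],[0,0,0]],[[0,0.02,0],[0,0,0]],[[0,0,0],[0,0,0]],[[0,0,0],[0,0,0]]]}}

```text
time: 5.95
eef_pos: [0.5679, -0.079, 0.15]
tcp_rot: [0.7, 0.103, -0.103, -0.699]
contact_force: [-0.3, 0.7, 1.7]
opening: -0.001
```

Tips are at z≈0.136, which matches the expected button height of 0.1365, and the force is beginning to rise. Pressing.

{"api": "send_rows", "payload": {"plan": [[[0,0.017,0],[0,0,0]],[[0,0,0],[0,0,0]],[[0,0,0],[0,0,0]]]}}

```text
time: 6.25
eef_pos: [0.5679, -0.079, 0.148]
tcp_rot: [0.7, 0.103, -0.103, -0.699]
contact_force: [0.0, 0.6, 4.0]
opening: -0.001
```

{"api": "send_rows", "payload": {"plan": [[[0,0.017,0],[0,0,0]],[[0,0.005,0],[0,0,0]],[[0,0,0],[0,0,0]],[[0,0,0],[0,0,0]]]}}

```text
time: 6.65
eef_pos: [0.5679, -0.079, 0.1456]
tcp_rot: [0.7, 0.103, -0.103, -0.699]
contact_force: [-1.6, 0.8, 6.3]
opening: -0.001
```

{"api": "send_rows", "payload": {"plan": [[[0,0.01,0],[0,0,0]],[[0,0,0],[0,0,0]],[[0,0,0],[0,0,0]]]}}

```text
time: 6.95
eef_pos: [0.568, -0.079, 0.1455]
tcp_rot: [0.7, 0.103, -0.103, -0.699]
contact_force: [-3.7, 0.7, 9.7]
opening: 0.001
```

{"api": "send_rows", "payload": {"plan": [[[0,-0.25,0],[0,0,0]],[[-0.1,-0.3,0],[0,0,0]],[[-0.25,-0.3,0],[0,0,0]],[[-0.25,-0.3,0],[0,0,0]],[[-0.2,0,0],[0,0,0]],[[0,0,0],[0,0,0]],[[0,0,0],[0,0,0]],[[0,0,0],[0,0,0]],[[0,0,0],[0,0,0]],[[0,0,0],[0,0,0]],[[0,0,0],[0,0,0]],[[0,0,0],[0,0,0]]]}}

```text
time: 8.15
eef_pos: [0.476, -0.1066, 0.2816]
tcp_rot: [-0.699, -0.103, 0.103, 0.7]
contact_force: [-0.2, -0.2, -0.7]
opening: 0.005
```

{"api": "send_rows", "payload": {"plan": [[[0,0,0],[0,0,0]],[[0,0,0],[0,0,0]],[[0,0,0],[0,0,0]],[[0,0,0],[0,0,0]],[[0,0,0],[0,0,0]],[[0,0,0],[0,0,0]],[[0,0,0],[0,0,0]],[[0,0,0],[0,0,0]],[[0,0,0],[0,0,0]],[[0,0,0],[0,0,0]]]}}

```text
time: 9.15
eef_pos: [0.4758, -0.1067, 0.2818]
tcp_rot: [0.7, 0.103, -0.103, -0.7]
contact_force: [0.4, 0.8, -0.3]
opening: -0.001
```

```bash
python3 go.py .06 0; python3 - <<'E'
from plant import read_camera
from h import *
for n,(x,y,w,h) in(("top",(285,120,100,120)),("scene",(250,160,190,150))):
    c=read_camera(n); pickle.dump(c,open(n+"1.pkl","wb"))
    f=4; im=cv2.resize(c["img"][y:y+h,x:x+w],None,fx=f,fy=f,interpolation=2)
    for k in(-.05,0,.05): 
        u=(proj(c,[*con2w(.06,k),.115])-[x,y])*f; print(n,k,u.round())
    cv2.imwrite(f"pics/{n}1.png",im)
a,b=cv2.imread("pics/top1.png"),cv2.imread("pics/scene1.png")
H=max(len(a),len(b)); z=lambda i:cv2.copyMakeBorder(i,0,H-len(i),0,0,0)
m=np.hstack([z(a),z(b)]); s=min(800/m.shape[1],1); print("scale",s); cv2.imwrite("pics/both1.png",cv2.resize(m,None,fx=s,fy=s,interpolation=3))
E
```

```text
t 9.15 p [ 0.4758 -0.1067  0.2818] con [-0.1109  0.0053] F [ 0.38  0.8  -0.25] open -0.001 tips 0.014
units tool xyz [ 1.424  -0.     -0.0452] yaw 16.78 y-axis [-0. -0. -1.] q [-0.43 -0.17  1.98 -0.    1.32 -2.29]
top -0.05 [281. 286.]
top 0 [210. 308.]
top 0.05 [139. 331.]
scene -0.05 [352. 450.]
scene 0 [380. 393.]
scene 0.05 [407. 340.]
scale 0.6896551724137931
```

View pics/both1.png

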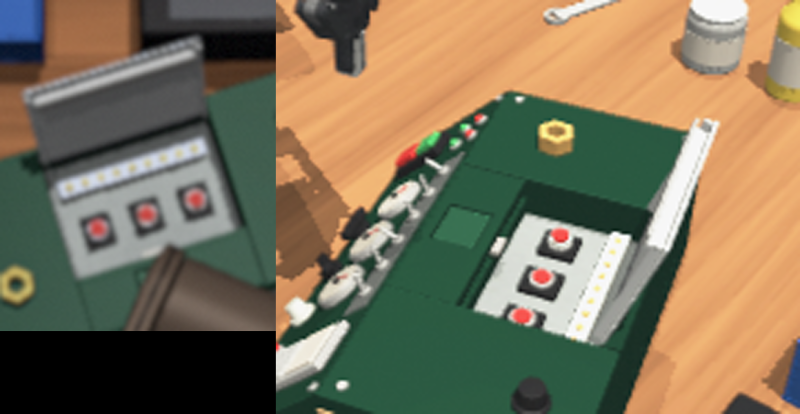

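The hatch is wide open and three red buttons are visible. In the composite's right half (scene) they sit at (560,238), (542,278) and (522,316). I need a zoom to tell which one stands proud.

```bash
python3 - <<'E'
from h import *
for n in("top","scene"):
    c=pickle.load(open(n+"1.pkl","rb")); im=c["img"]; o=[]
    hsv=cv2.cvtColor(im,cv2.COLOR_BGR2HSV)
    for k in(.05,0,-.05):
        u,v=proj(c,[*con2w(.06,k),.112]); ui,vi=int(round(u)),int(round(v)); r=11
        w=hsv[vi-r:vi+r,ui-r:ui+r].astype(int); red=((w[...,0]<12)|(w[...,0]>168))&(w[...,1]>110)&(w[...,2]>90)
        yy,xx=np.nonzero(red); cu,cv_=xx.mean()+ui-r,yy.mean()+vi-r
        print(n,k,"pred@.112",(u.round(1),v.round(1)),"red ctr",(cu.round(1),cv_.round(1)),"n",red.sum(),"con@.112",w2con(ray(c,cu,cv_,.112)).round(4),"con@.118",w2con(ray(c,cu,cv_,.118)).round(4))
        o.append(cv2.resize(im[vi-r:vi+r,ui-r:ui+r],(260,260),interpolation=cv2.INTER_NEAREST))
    cv2.imwrite(f"pics/z_{n}.png",np.hstack(o))
cv2.imwrite("pics/z.png",np.vstack([cv2.imread("pics/z_top.png"),cv2.imread("pics/z_scene.png")]))
E
```

```text
top 0.05 pred@.112 (np.float64(319.8), np.float64(202.9)) red ctr (np.float64(319.8), np.float64(202.0)) n 20 con@.112 [0.0622 0.0495] con@.118 [0.061  0.0498]
top 0 pred@.112 (np.float64(337.6), np.float64(197.3)) red ctr (np.float64(337.6), np.float64(197.3)) n 20 con@.112 [ 0.0601 -0.0001] con@.118 [0.0589 0.0003]
top -0.05 pred@.112 (np.float64(355.3), np.float64(191.8)) red ctr (np.float64(355.5), np.float64(192.0)) n 16 con@.112 [ 0.0594 -0.0504] con@.118 [ 0.0581 -0.0498]
scene 0.05 pred@.112 (np.float64(351.7), np.float64(246.0)) red ctr (np.float64(352.7), np.float64(244.9)) n 24 con@.112 [0.061  0.0549] con@.118 [0.0627 0.0482]
scene 0 pred@.112 (np.float64(345.0), np.float64(259.2)) red ctr (np.float64(345.8), np.float64(259.9)) n 25 con@.112 [ 0.0625 -0.0015] con@.118 [ 0.0642 -0.0077]
scene -0.05 pred@.112 (np.float64(337.8), np.float64(273.3)) red ctr (np.float64(339.4), np.float64(272.9)) n 31 con@.112 [ 0.0628 -0.0474] con@.118 [ 0.0645 -0.0532]
```

View pics/z.png

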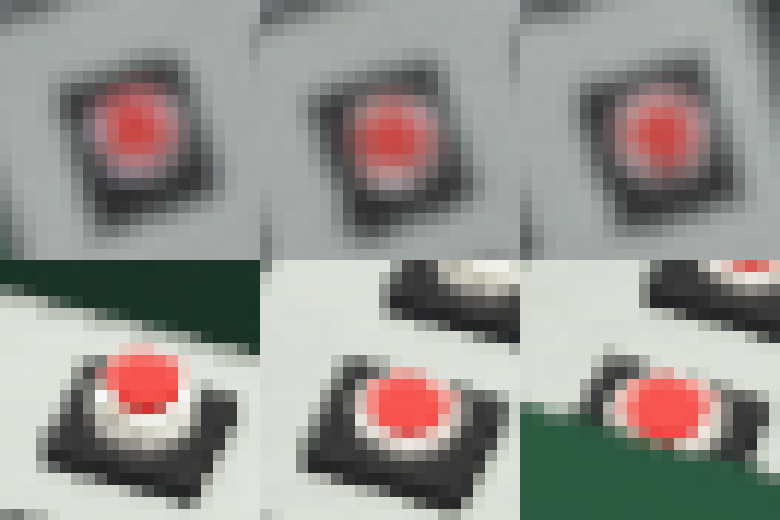

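In the scene zoom the left-hand breaker (console y +50 mm) clearly stands proud with its white stem showing; the other two don't. Moving over it.

{"api": "send_rows", "payload": {"plan": [[[0.239,0,0.0614],[0,0,0]],[[0.239,0,0.0614],[0,0,0]],[[0.239,0,0.0614],[0,0,0]],[[0.239,0,0.0614],[0,0,0]],[[0.239,0,0.0614],[0,0,0]],[[0.239,0,0.0614],[0,0,0]],[[0,0.2,0],[0,0,0]],[[0,0.2,0],[0,0,0]],[[0,0.2,0],[0,0,0]],[[0,0.2,0],[0,0,0]],[[0,0,0],[0,0,0]],[[0,0,0],[0,0,0]]]}}

```text
time: 10.45
eef_pos: [0.6277, -0.0147, 0.1857]
tcp_rot: [-0.699, -0.103, 0.103, 0.7]
contact_force: [0.1, -0.4, -0.0]
opening: 0.006
```

```bash
python3 go.py .061 .0495
```

```text
t 10.45 p [ 0.6277 -0.0147  0.1857] con [0.0611 0.0497] F [ 0.05 -0.37 -0.04] open 0.006 tips 0.014
units tool xyz [-0.0012  0.     -0.0015] yaw 16.78 y-axis [-9.e-04  2.e-04 -1.e+00] q [-0.18  0.24  1.75  0.    1.16 -2.05]
```

Down to TCP 0.136, then push.

{"api": "send_rows", "payload": {"plan": [[[0,0.1,0],[0,0,0]],[[0,0.1,0],[0,0,0]],[[0,0.1,0],[0,0,0]],[[0,0.06,0],[0,0,0]],[[0,0.05,0],[0,0,0]],[[0,0,0],[0,0,0]],[[0,0,0],[0,0,0]]]}}

```text
time: 11.15
eef_pos: [0.6279, -0.0147, 0.1366]
tcp_rot: [0.7, 0.103, -0.103, -0.7]
contact_force: [1.1, 0.1, -0.0]
opening: 0.0
```

{"api": "send_rows", "payload": {"plan": [[[0,0.025,0],[0,0,0]],[[0,0.025,0],[0,0,0]],[[0,0,0],[0,0,0]],[[0,0,0],[0,0,0]]]}}

```text
time: 11.55
eef_pos: [0.6281, -0.0147, 0.1309]
tcp_rot: [0.7, 0.104, -0.103, -0.699]
contact_force: [-0.1, -0.9, 1.3]
opening: 0.006
```

{"api": "send_rows", "payload": {"plan": [[[0,0.017,0],[0,0,0]],[[0,0.008,0],[0,0,0]],[[0,0,0],[0,0,0]],[[0,0,0],[0,0,0]]]}}

```text
time: 11.95
eef_pos: [0.6281, -0.0148, 0.1281]
tcp_rot: [0.7, 0.104, -0.103, -0.699]
contact_force: [0.4, 0.1, 3.5]
opening: 0.001
```

{"api": "send_rows", "payload": {"plan": [[[0,0.012,0],[0,0,0]],[[0,0.008,0],[0,0,0]],[[0,0,0],[0,0,0]],[[0,0,0],[0,0,0]]]}}

```text
time: 12.35
eef_pos: [0.6281, -0.0147, 0.126]
tcp_rot: [0.7, 0.104, -0.103, -0.699]
contact_force: [-1.6, 0.2, 6.8]
opening: 0.0
```

{"api": "send_rows", "payload": {"plan": [[[0,0.01,0],[0,0,0]],[[0,0,0],[0,0,0]],[[0,0,0],[0,0,0]]]}}

```text
time: 12.65
eef_pos: [0.6282, -0.0147, 0.126]
tcp_rot: [0.7, 0.103, -0.103, -0.699]
contact_force: [-3.9, 0.1, 10.2]
opening: 0.002
```

It hits a hard stop with tips at z = 0.112, exactly the "in" height. Withdrawing clear.

{"api": "send_rows", "payload": {"plan": [[[0,-0.2,0],[0,0,0]],[[0,-0.3,0],[0,0,0]],[[0,-0.3,0],[0,0,0]],[[0,-0.3,0],[0,0,0]],[[-0.25,-0.2,0],[0,0,0]],[[-0.3,0,0],[0,0,0]],[[-0.3,0,0],[0,0,0]],[[-0.3,0,0],[0,0,0]],[[-0.3,0,0],[0,0,0]],[[0,0,0],[0,0,0]],[[0,0,0],[0,0,0]],[[0,0,0],[0,0,0]]]}}

```text
time: 13.85
eef_pos: [0.4617, -0.0648, 0.2797]
tcp_rot: [-0.699, -0.103, 0.103, 0.7]
contact_force: [-0.7, 0.3, 0.4]
opening: -0.001
```

```bash
python3 go.py .06 .05; python3 - <<'E'
from plant import read_camera
from h import *
c=read_camera("scene"); cv2.imwrite("pics/f.png",cv2.resize(c["img"][180:310,270:440],None,fx=4.5,fy=4.5,interpolation=2))
E
```

```text
t 13.85 p [ 0.4617 -0.0648  0.2797] con [-0.1123  0.0495] F [-0.69  0.28  0.42] open -0.001 tips 0.014
units tool xyz [ 1.436e+00 -1.000e-04  3.000e-03] yaw 16.79 y-axis [-1.e-04  3.e-04 -1.e+00] q [-0.36 -0.22  2.03  0.    1.33 -2.22]
```

View pics/f.png

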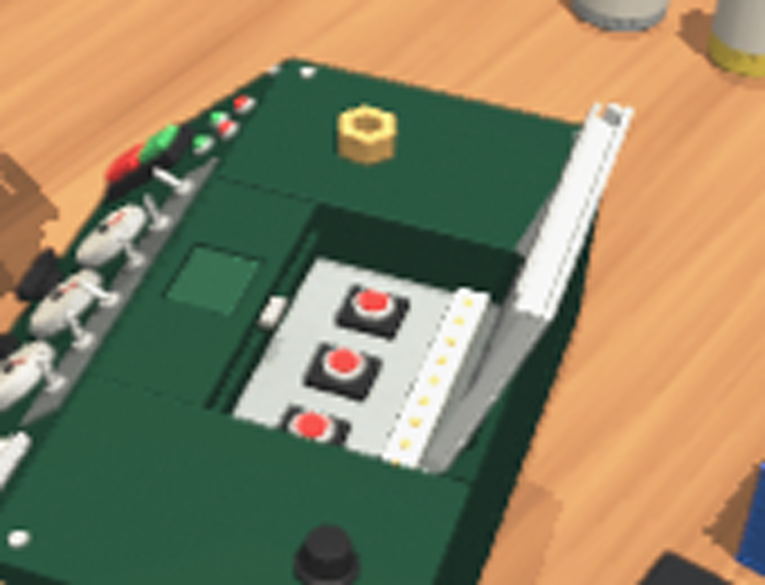

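The picture shows all three buttons now level, at (373,300), (344,361) and (313,425). The hatch is open, the catch button is back up at (213,278), and the nut and knob are where they were. Handing in.

```bash
python3 -c "
from plant import sign_off
print(sign_off())"
```

```text
the job is handed in; nothing more can be done
None
```

The job is done and handed in at about 14 s of the 51 s allowed. `sign_off()` gives no verdict, so these results rest on my own readings.

- **Catch:** I found the button in both camera views at console y ≈ +5.5 mm. I pressed it to a hard stop at about 10 N, 4.5 mm below where I first felt contact and about 5 mm below its rest height. The hatch sprang wide open.
- **Breaker:** the tripped one was at console y +50 mm, the only one showing its white stem. I pushed it to a hard stop with the fingertips at z 112 mm, the stated "in" height, at about 10 N.
- **Last checks:** the final picture shows all three buttons level, the hatch open, the catch button back up, and the nut and knob cap not visibly moved. The arm stands clear at z 0.28 m with the contact force near zero.

I judged the hatch angle and the catch's return from the picture only, as there was no joint reading for them. The two views differed by about 2 mm on positions, and no check failed.

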